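Roll the bearing sleeve up the loading ramp and shut the gate

ROBOT

A 6-joint arm with a two-finger parallel gripper is mounted at the origin on the work surface. World frame = base frame: x ahead of the robot, y to its left, z up, the work surface at z = 0. Lengths are in m, angles in rad, forces in N, time in s.
With the tool pointing down it reaches from about 0.225 to 0.875 m from the base axis. Payload 3.4 kg.
Tool frame: the origin (TCP) lies midway between the tips of the shut fingers; the grasp point (between the pads) lies 19 mm behind it (manip.grip_point_offset is the distance from the TCP to the grasp point, in m); z points along the fingers, y is the line along which they close (so a half turn about z gives the same grasp; the last joint's range is limited). The gripper opens to 85 mm and grips with 20 to 120 N. Pads are 22 mm wide; open, the fingers measure 114 mm over their backs; the gripper's body (76 mm by 85 mm) begins 54 mm behind the grasp point. The pads swing forward as they close: fully open they stand 13 mm farther back than shut.
Start: joints at [-1.304, 0.276, 1.505, -0, 1.361, -0.121], TCP at [0.217, -0.532, 0.231] pointing down, gripper open.
Joint ranges: [-2.89, 2.89], [-0.75, 2.08], [0.22, 2.7], [-1.18, 4.32], [0.11, 2.71], [-2.7, 2.7]. Speed limits (rad/s): [2.57, 2.57, 3.14, 3.14, 3.14, 3.14].

INTERFACE

Orientations are given as a unit quaternion [w, x, y, z].
In Python, from rig import manip gives the robot as it stands.
- The arm moves only by the shell command python3 -m handwheel 'ROWS' [FORCE]. ROWS is JSON, a list of rows, each an object with "translation": the shift along the tool's x, y, z in m, a list of three; "angular": the turn, a rotation vector about the tool's x, y, z in degrees, a list of three; "hand": the closure, from 0 (fully open) to 1 (shut). A call has 1 to 10 rows; each row shifts and turns the commanded pose from where the row before left it, along the tool's axes as they then stand; what a row does not reach is not made up. A row lasts 1/12 s, in which the tool goes at most 41.7 mm and 7.16 degrees, less where a joint would pass 70% of its speed; a pose out of reach is approached as far as the arm can. A call with a gripper value outside its range is refused whole. The fingers move at their own pace and stop on an object; FORCE is the grip in N (left out, the last holds). Time passes only in rows, so rows that do not move let the fingers close. It gives the time, the measured TCP pose, the force, the opening and the grip force at its end, in the units of the state.
- manip.get_state(): the state, without advancing time (a new reading comes with each control period).
- manip.get_image(name): name is "scene" or "top" or "wrist"; returns the picture (480x640x3 uint8, red, green, blue); there is no depth.
- manip.camera_info(name): a dict with "camera_matrix" (3x3 intrinsics, pixels), "eye" and "orientation" of the camera in the world; the wrist camera has in their place "tool_from_camera" (4x4, takes a point from camera to tool coordinates, whose origin is the TCP and whose axes are the flange's). Camera axes: x right, y down, z forward; pixel columns grow to the right and rows downward; lengths in m; the calibration is good to about 2 mm. A picture is of the moment at which its call begins: read the wrist's pose just before it. camera_info takes no time and is no camera call.
- manip.sign_off(): hands the job in; it is judged then, once.
The state is a dict: "clock": time; "qpos": joint angles; "qd": joint speeds; "effort": joint torques, N m; "position": TCP position; "ee_rot": TCP orientation; "contact_force": force on the tool from outside, world axes, zero at the start; "moment": the same for the moment, N m; "width": finger opening in m; "gripper_force": force on a finger pad.
Only numpy, scipy, OpenCV 4.12 (cv2) and the standard library are available. Lean on these libraries where they do the work, as an engineer would, in place of code of your own. Each camera call takes 0.05 s, during which the arm holds its last target. There are 200 camera calls.

TASK

At the bike workbench, use the fingertips to push the bearing sleeve slowly up the loading ramp, over the crest into the cradle against the stop plate, without ever letting it run free or roll back down the ramp. Then push the swing gate fully shut behind the sleeve. Do not pick up the sleeve, and leave the other things on the bench where they are.

Things in the scene. Friction and masses are not known exactly. Their poses are not given: they have to be found in the camera images.
- sleeve: the bearing sleeve: smooth steel cylinder, diameter 40 mm, length 70 mm, 0.2 to 0.4 kg, lying loose across the level landing at the foot of the ramp. Origin at its centre, on its axis; own y axis along the cylinder's axis; x and z turn as it rolls. (The shorter open tube standing upright beside the ramp is not it.)
- ramp: the fixed aluminium loading ramp, 286 x 112 mm. Origin at bench height under the middle of the slope, on the centre line; x level, uphill (foot to stop), y left seen uphill, z up. In this frame (mm): foot lip x -156 to -150, top z 20; level landing x -150 to -80, surface z 12; then the slope. Dark cheeks both sides: inner faces y +-38, outer +-49, tops 11 above landing, slope and crest
- slope (a point): start of the slope on the centre line, on its surface (ramp frame x -80, z 12 mm); x axis points up along the slope (8.9 degrees), z square to its surface. A sleeve let go on the slope rolls back down. Slope, landing and sleeve are smooth (sliding friction about 0.2), so the sleeve may roll or slide when pushed
- crest (a point): upper end of the slope on the centre line, on its surface (ramp frame x 80, z 37 mm); axes as the ramp's. Just past it the floor drops 4 mm into the cradle, level at z 33, which ends at the stop plate's face at ramp x 114, plate top z 68
- cradle (a point): where the centre of the seated sleeve lies (ramp frame x 93, y 0, z 53 mm, 1 mm play along x); axes as the ramp's. A seated sleeve stays there by itself
- gate (a joint): angle of the swing gate, rad: 0 fully shut (hard stop), bar across the lane along ramp +y, just behind the seated sleeve; grows to 2.5 as it swings downhill and outwards; starts 1.8 to 2.3, outside the lane on the -y side. Upright hinge, friction about 0.03 N m, stays where left. At angle q the bar points along (-sin q, cos q) in ramp x, y. Bar 10 mm wide, 56 to 66 mm above the bench
- gate_pivot (a point): point on the gate's upright hinge axis, at the middle of the bar's height (ramp frame x 63, y -58, z 61 mm); a steel post 18 mm in diameter stands under it
- gate_knob (a point): middle of the upright round black knob on the free end of the gate bar: diameter 14 mm, from 66 to 102 mm above the bench, 73 mm from the hinge axis
- spare_race: bystander: open steel tube standing upright, 42 mm diameter, 45 mm tall; origin under its centre
- grease_jar: bystander: jar, 56 mm diameter, 55 mm tall; origin under its centre
- lockring: bystander: flat dark steel ring, 44 mm diameter, 8 mm thick; origin under its centre
- spanner: bystander: spanner lying flat, 160 mm long along its x axis; origin under its middle
- mug: bystander: white mug, 80 mm diameter, 95 mm tall; origin under its centre
- lube: bystander: small bottle, 44 mm diameter, 140 mm tall; origin under its centre
- driver: bystander: screwdriver lying flat, 180 mm long along its x axis; origin under its middle
Things that resemble listed ones, but are neither listed nor needed, are in the scene too. What is shaped like the sleeve but orange or purple is not meant.

How it is judged:
By the outcome, as a careful person would: the job done as asked, in the order asked, and still so for the second after the job is handed in, with the robot touching nothing.
It also fails if it takes over 56 s, if anything falls off the work surface, if the arm or the gripper's body presses on something with over 40 N, if the wrist force passes 120 N, or if a joint passes its speed limit or range.

## Working session

There is one attempt and no reset: what is moved stays moved. The work goes in short steps, Python scripts to look and compute and a shell command to move; the robot and the scene stay as the last step left them, time stands still between calls to the robot, and variables do not carry over. Pictures are saved under pics/ and viewed, at most 10 in all, crops included, and the job is handed in when it is done.

```bash
mkdir -p pics; ls; python3 - <<'E'
from rig import manip
import cv2,numpy as np
np.set_printoptions(precision=4,suppress=True)
for n in("scene","top"):
    im=manip.get_image(n); cv2.imwrite(f"pics/{n}0.png",im[:,:,::-1])
    print(n,manip.camera_info(n))
print(manip.camera_info("wrist"));print(manip.get_state())
E
```

```text
pics
scene {'camera_matrix': array([[472.1318,   0.    , 328.0472],
       [  0.    , 472.1318, 234.0089],
       [  0.    ,   0.    ,   1.    ]]), 'eye': array([ 1.142 , -0.252 ,  1.0009]), 'orientation': array([-0.2486,  0.7858,  0.5398, -0.1712])}
top {'camera_matrix': array([[461.4196,   0.    , 319.4002],
       [  0.    , 461.4196, 240.0551],
       [  0.    ,   0.    ,   1.    ]]), 'eye': array([ 0.4232, -0.0064,  1.1598]), 'orientation': array([ 0.0365, -0.6972,  0.7146, -0.044 ])}
{'camera_matrix': array([[371.9204,   0.    , 312.8108],
       [  0.    , 371.9204, 234.4645],
       [  0.    ,   0.    ,   1.    ]]), 'tool_from_camera': array([[-0.    , -0.957 , -0.2902,  0.0735],
       [ 1.    , -0.0001,  0.    ,  0.0001],
       [-0.    , -0.2902,  0.957 , -0.1426],
       [ 0.    ,  0.    ,  0.    ,  1.    ]])}
{'clock': 0.1, 'qpos': array([-1.304 ,  0.2765,  1.506 ,  0.    ,  1.3607, -0.121 ]), 'qd': array([ 0.0004, -0.0017, -0.0033,  0.0008,  0.0005,  0.0012]), 'effort': array([  0.0013, -41.7702, -24.6407,  -0.0002,   0.0058,   0.    ]), 'position': array([ 0.2173, -0.5318,  0.2305]), 'ee_rot': array([-0.0008,  0.9813,  0.1927, -0.0001]), 'contact_force': array([-0.0783,  1.1805,  0.4126]), 'moment': array([-0.0394, -0.0884, -0.0079]), 'gripper_force': 0.0, 'width': 0.08552716425397573}
```

View pics/top0.png

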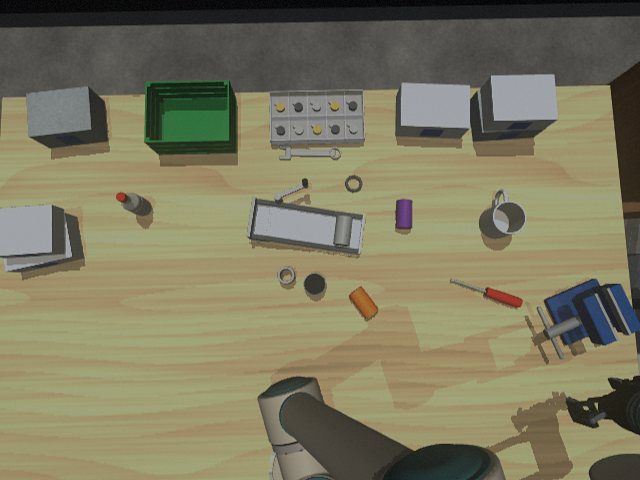

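View pics/scene0.png

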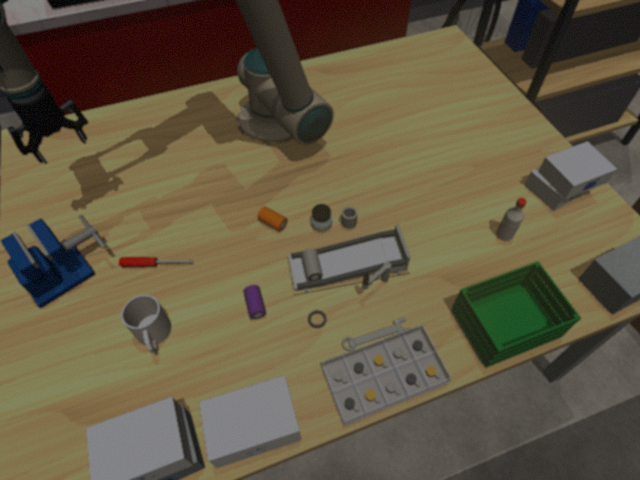

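Top view: the ramp runs from its foot at right (365,235) to its stop at left (250,218). The gate's bar runs from (279,198) to the knob at (305,184). Lookalikes for the sleeve:
- grey cylinder on the landing (343,230): chosen
- purple cylinder (404,214)
- orange cylinder (363,303)
- upright race (287,275)
- dark jar (314,284)

Next is a close crop.

```bash
cat > h.py <<'E'
import numpy as np,cv2
from scipy.spatial.transform import Rotation as R
from rig import manip
np.set_printoptions(precision=4,suppress=True)
def rot(q): return R.from_quat(q,scalar_first=True).as_matrix()
def cam(n,st=None):
    c=manip.camera_info(n);K=c["camera_matrix"]
    if n=="wrist":
        T=c["tool_from_camera"];Rt=rot(st["ee_rot"]);return K,Rt@T[:3,:3],st["position"]+Rt@T[:3,3]
    return K,rot(c["orientation"]),np.array(c["eye"])
def onplane(C,uv,z):
    K,Rm,e=C;d=Rm@np.linalg.inv(K)@np.array([uv[0],uv[1],1.]);return e+d*(z-e[2])/d[2]
def proj(C,p):
    K,Rm,e=C;q=K@(Rm.T@(np.asarray(p)-e));return q[:2]/q[2]
E
python3 - <<'E'
import cv2
im=cv2.imread("pics/top0.png")[165:305,235:425]
cv2.imwrite("pics/crop1.png",cv2.resize(im,None,fx=4.2,fy=4.2,interpolation=cv2.INTER_CUBIC))
E
```

```text
(no output)
```

View pics/crop1.png

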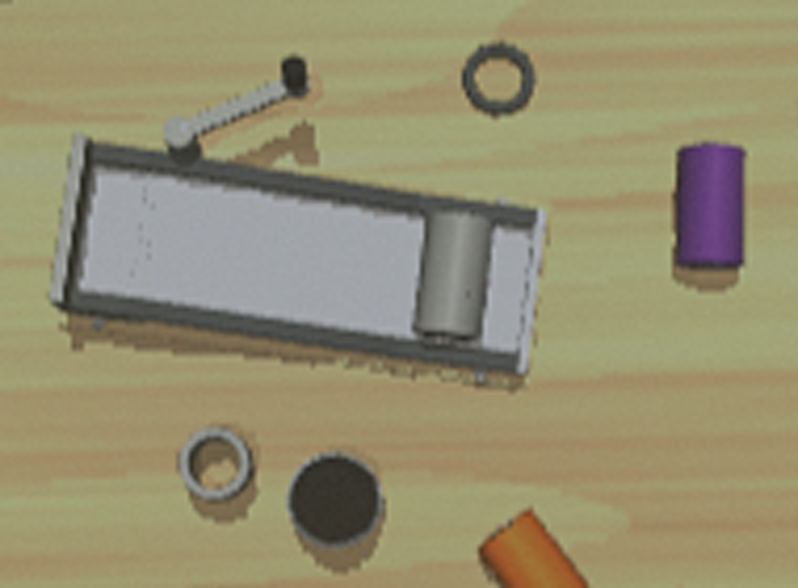

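The crop confirms the plain grey steel cylinder at crop (452,275) lies across the landing. The ramp corners are plate (78,136) and (60,305), and lip (543,212) and (524,370). The gate pivot is at (180,132) and the knob at (293,65).

```bash
python3 - <<'E'
from h import *
C=cam("top")
f=lambda u,v,z:onplane(C,(235+u/4.2-.4,165+v/4.2-.4),z)
P1,P2=f(88,140,.068),f(71,303,.068)  # inner-face side of plate top
P1o,P2o=f(74,136,.068),f(53,303,.068)
L1,L2=f(546,212,.020),f(526,373,.020)
S=f(452,275,.045); pv=f(180,131,.066); kn=f(293,62,.102)
pm=(P1+P2)/2;lm=(L1+L2)/2
print("plate",P1,P2,np.linalg.norm(P1-P2),"outer",(P1o+P2o)/2,"lip",L1,L2,np.linalg.norm(L1-L2))
d=(pm-lm)[:2];print("len in->lip",np.linalg.norm(d),"expected .270");yaw=np.arctan2(d[1],d[0]);print("yaw",np.degrees(yaw))
ux=np.array([np.cos(yaw),np.sin(yaw)]);uy=np.array([-ux[1],ux[0]])
o=((pm[:2]-.114*ux)+(lm[:2]+.156*ux))/2;print("origin",o)
for n,p in(("sleeve",S),("pivot",pv),("knob",kn)):
    r=p[:2]-o;print(n,p,"ramp",r@ux,r@uy)
r=kn[:2]-pv[:2];a,b=r@ux,r@uy;print("gate len",np.hypot(a,b),"q",np.arctan2(-a,b))
E
```

```text
plate [0.6534 0.1313 0.068 ] [0.5597 0.1418 0.068 ] 0.094334382683526 outer [0.6079 0.1456 0.068 ] lip [ 0.6135 -0.1349  0.02  ] [ 0.5176 -0.1196  0.02  ] 0.0971698953736776
len in->lip 0.2669558469282092 expected .270
yaw 81.15939396636556
origin [0.5893 0.0254]
sleeve [ 0.5736 -0.0761  0.045 ] ramp -0.1027161578855297 -0.00011464098354271766
pivot [0.6579 0.0788 0.066 ] ramp 0.06327123398653565 -0.059585775520555495
knob [0.6878 0.0124 0.102 ] ramp 0.0023299695554149054 -0.09938573460381364
gate len 0.07278649911551459 q 2.1493387427075326
```

```bash
python3 -m handwheel '[{"translation":[0,0,0],"angular":[0,0,-6.55],"hand":0.65},{"translation":[0,0,0],"angular":[0,0,-6.55],"hand":0.65},{"translation":[0,0,0],"angular":[0,0,-6.55],"hand":0.65},{"translation":[0,0,0],"angular":[0,0,-6.55],"hand":0.65},{"translation":[0,0,0],"angular":[0,0,-6.55],"hand":0.65},{"translation":[0,0,0],"angular":[0,0,-6.55],"hand":0.65},{"translation":[0,0,0],"angular":[0,0,-6.55],"hand":0.65},{"translation":[0,0,0],"angular":[0,0,-6.55],"hand":0.65},{"translation":[0,0,0],"angular":[0,0,-6.55],"hand":0.65}]'
python3 -m handwheel '[{"translation":[0.033,0.02,0],"angular":[0,0,0],"hand":0.65},{"translation":[0.033,0.02,0],"angular":[0,0,0],"hand":0.65},{"translation":[0.033,0.02,0],"angular":[0,0,0],"hand":0.65},{"translation":[0.033,0.02,0],"angular":[0,0,0],"hand":0.65},{"translation":[0.033,0.02,0],"angular":[0,0,0],"hand":0.65},{"translation":[0.033,0.02,0],"angular":[0,0,0],"hand":0.65},{"translation":[0.033,0.02,0],"angular":[0,0,0],"hand":0.65},{"translation":[0.033,0.02,0],"angular":[0,0,0],"hand":0.65},{"translation":[0.033,0.02,0],"angular":[0,0,0],"hand":0.65},{"translation":[0.033,0.02,0],"angular":[0,0,0],"hand":0.65}]'
cat >> h.py <<'E'
O=np.array([.5893,.0254]);YAW=np.radians(81.16)
ux=np.array([np.cos(YAW),np.sin(YAW)]);uy=np.array([-ux[1],ux[0]])
def ramp(p):
    r=np.asarray(p)[:2]-O;return np.array([r@ux,r@uy,p[2]])
def rep():
    s=manip.get_state();M=rot(s["ee_rot"])
    print("t%.2f"%s["clock"],"ramp",ramp(s["position"])*1e3,"hdg",np.degrees(np.arctan2(M[1,0],M[0,0])),"zax",M[:,2],"F",s["contact_force"],"w",s["width"])
    return s
E
python3 -c "from h import *;rep()"
```

```text
clock: 0.85
position: [0.2173, -0.532, 0.2308]
ee_rot: [-0.0, 0.758, 0.653, 0.0]
contact_force: [0.1, -0.4, -0.1]
width: 0.0297
gripper_force: 0.0
clock: 1.68
position: [0.4664, -0.2351, 0.2311]
ee_rot: [-0.0, 0.759, 0.651, -0.0]
contact_force: [0.1, -0.8, -0.3]
width: 0.03
gripper_force: 0.0
t1.68 ramp [-276.3174   81.421   231.0558] hdg 81.167499428182 zax [-0.0004  0.0001 -1.    ] F [ 0.0765 -0.8002 -0.3261] w 0.029987100402355405
```

```bash
python3 -m handwheel '[{"translation":[0.03,0.02,0],"angular":[0,0,0],"hand":0.65},{"translation":[0.03,0.02,0],"angular":[0,0,0],"hand":0.65},{"translation":[0.03,0.02,0],"angular":[0,0,0],"hand":0.65},{"translation":[0.03,0.02,0],"angular":[0,0,0],"hand":0.65},{"translation":[0,0,0.04],"angular":[0,0,0],"hand":0.65},{"translation":[0,0,0.04],"angular":[0,0,0],"hand":0.65},{"translation":[0,0,0.04],"angular":[0,0,0],"hand":0.65},{"translation":[0,0,0.02],"angular":[0,0,0],"hand":0.65},{"translation":[0,0,0],"angular":[0,0,0],"hand":0.65}]' >/dev/null
python3 - <<'E'
from h import *
s=rep(); im=manip.get_image("wrist"); cv2.imwrite("pics/w1.png",im[:,:,::-1])
C=cam("wrist",s)
P=lambda x,y,z:[*(O+x*ux+y*uy),z]
for x,y,z in((-.103,.035,.032),(-.103,-.035,.032),(-.08,.038,.023),(-.08,-.038,.023),(-.156,0.049,.02)):print((x,y,z),proj(C,P(x,y,z)))
E
```

```text
t2.43 ramp [-157.1416    6.3208   85.7032] hdg 81.18857386256099 zax [-0.0115  0.0041 -0.9999] F [-1.0992 -0.3995  0.7704] w 0.02979621754347473
(-0.103, 0.035, 0.032) [259.8585 160.9448]
(-0.103, -0.035, 0.032) [394.3597 161.1713]
(-0.08, 0.038, 0.023) [254.9423 114.9845]
(-0.08, -0.038, 0.023) [399.4842 115.0244]
(-0.156, 0.049, 0.02) [242.9437 249.4259]
```

View pics/w1.png

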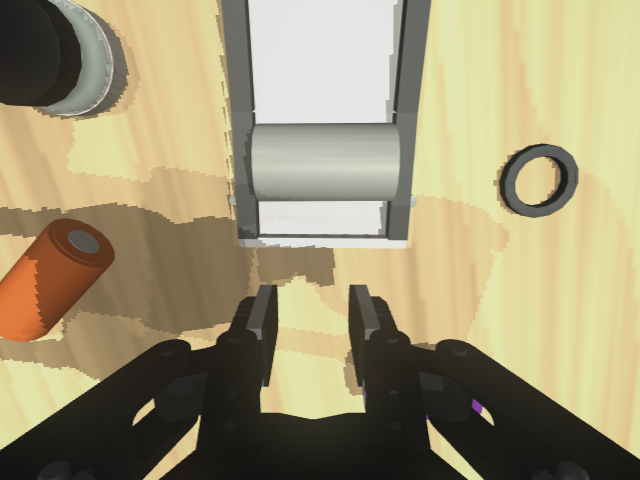

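The sleeve is centred at (326,161), where the calibration predicts (327,161). The fingertips' front edges are at row 285, behind the lip. The pose agrees, so I'll drop behind the sleeve.

```bash
python3 -m handwheel '[{"translation":[0.006,0.003,0],"angular":[0,0,0],"hand":0.65},{"translation":[0.006,0.003,0],"angular":[0,0,0],"hand":0.65},{"translation":[0,0,0.02],"angular":[0,0,0],"hand":0.65},{"translation":[0,0,0.02],"angular":[0,0,0],"hand":0.65},{"translation":[0,0,0],"angular":[0,0,0],"hand":0.65},{"translation":[0,0,0],"angular":[0,0,0],"hand":0.65}]' >/dev/null
python3 -c "from h import *;rep()"
```

```text
t2.98 ramp [-145.8631   -4.8913   52.3617] hdg 81.18587630726486 zax [ 0.0011 -0.0003 -1.    ] F [ 0.0141 -0.4037 -0.345 ] w 0.02994709321663705
```

```bash
python3 -m handwheel '[{"translation":[0,-0.005,0],"angular":[0,0,0],"hand":0.65},{"translation":[0,0,0.01],"angular":[0,0,0],"hand":0.65},{"translation":[0,0,0.01],"angular":[0,0,0],"hand":0.65},{"translation":[0,0,0.01],"angular":[0,0,0],"hand":0.65},{"translation":[0,0,0],"angular":[0,0,0],"hand":0.65},{"translation":[0,0,0],"angular":[0,0,0],"hand":0.65}]' >/dev/null
python3 - <<'E'
from h import *
s=rep(); im=manip.get_image("wrist"); cv2.imwrite("pics/w2.png",im[:,:,::-1])
E
```

```text
t3.48 ramp [-146.2187    1.2411   20.4464] hdg 81.1609605486307 zax [-0.0014  0.0004 -1.    ] F [-0.2053  0.2385 -0.0996] w 0.029795698929363037
```

View pics/w2.png

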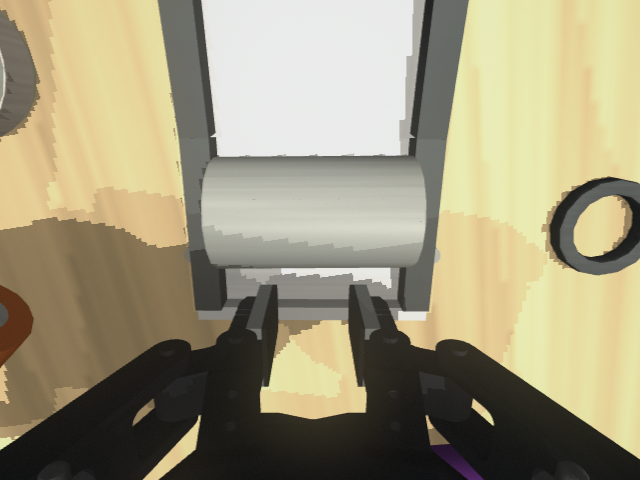

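```bash
python3 -m handwheel '[{"translation":[0.002,0,0],"angular":[0,0,0],"hand":0.65},{"translation":[0.002,0,0],"angular":[0,0,0],"hand":0.65},{"translation":[0.002,0,0],"angular":[0,0,0],"hand":0.65},{"translation":[0.002,0,0],"angular":[0,0,0],"hand":0.65},{"translation":[0.0015,0,0],"angular":[0,0,0],"hand":0.65},{"translation":[0.0015,0,0],"angular":[0,0,0],"hand":0.65},{"translation":[0.0015,0,0],"angular":[0,0,0],"hand":0.65},{"translation":[0.0015,0,0],"angular":[0,0,0],"hand":0.65},{"translation":[0.0015,0,0],"angular":[0,0,0],"hand":0.65},{"translation":[0.0015,0,0],"angular":[0,0,0],"hand":0.65}]' >/dev/null
python3 - <<'E'
from h import *
s=rep(); im=manip.get_image("wrist"); cv2.imwrite("pics/w3.png",im[100:400,120:520,::-1])
E
```

```text
t4.37 ramp [-129.1027    0.7906   21.3024] hdg 81.16603306125089 zax [ 0.     -0.0001 -1.    ] F [-0.6295  0.3884  0.007 ] w 0.02980368901565142
```

View pics/w3.png

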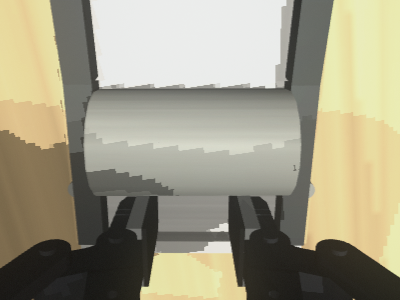

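In the crop both fingertips just reach the sleeve's rear edge (row 195), and it sits square in the lane. I'll push on without a pause onto the slope.

```bash
python3 -m handwheel '[{"translation":[0.002,0,0],"angular":[0,0,0],"hand":0.65},{"translation":[0.002,0,0],"angular":[0,0,0],"hand":0.65},{"translation":[0.002,0,0],"angular":[0,0,0],"hand":0.65},{"translation":[0.002,0,0],"angular":[0,0,0],"hand":0.65},{"translation":[0.002,0,0],"angular":[0,0,0],"hand":0.65},{"translation":[0.002,0,-0.0003],"angular":[0,0,0],"hand":0.65},{"translation":[0.002,0,-0.0003],"angular":[0,0,0],"hand":0.65},{"translation":[0.002,0,-0.0003],"angular":[0,0,0],"hand":0.65},{"translation":[0.002,0,-0.0003],"angular":[0,0,0],"hand":0.65},{"translation":[0.002,0,-0.0003],"angular":[0,0,0],"hand":0.65}]'
python3 -m handwheel '[{"translation":[0.002,0,-0.0003],"angular":[0,0,0],"hand":0.65},{"translation":[0.002,0,-0.0003],"angular":[0,0,0],"hand":0.65},{"translation":[0.002,0,-0.0003],"angular":[0,0,0],"hand":0.65},{"translation":[0.002,0,-0.0003],"angular":[0,0,0],"hand":0.65},{"translation":[0.002,0,-0.0003],"angular":[0,0,0],"hand":0.65},{"translation":[0.002,0,-0.0003],"angular":[0,0,0],"hand":0.65},{"translation":[0.002,0,-0.0003],"angular":[0,0,0],"hand":0.65},{"translation":[0.002,0,-0.0003],"angular":[0,0,0],"hand":0.65},{"translation":[0.002,0,-0.0003],"angular":[0,0,0],"hand":0.65},{"translation":[0.002,0,-0.0003],"angular":[0,0,0],"hand":0.65}]'
python3 - <<'E'
from h import *
s=rep(); im=manip.get_image("wrist"); cv2.imwrite("pics/w4.png",im[100:400,120:520,::-1])
E
```

```text
clock: 5.25
position: [0.5718, -0.0824, 0.0229]
ee_rot: [0.0, 0.759, 0.651, -0.0]
contact_force: [0.6, -1.7, 1.4]
width: 0.0298
gripper_force: 0.6
clock: 6.08
position: [0.5748, -0.0625, 0.0258]
ee_rot: [0.0, 0.759, 0.651, -0.0]
contact_force: [-0.0, -0.5, 1.0]
width: 0.0301
gripper_force: 0.6
t6.08 ramp [-89.0329   0.8005  25.835 ] hdg 81.1700048106487 zax [ 0.0001 -0.0001 -1.    ] F [-0.0259 -0.4758  1.0112] w 0.030077934720316668
```

View pics/w4.png

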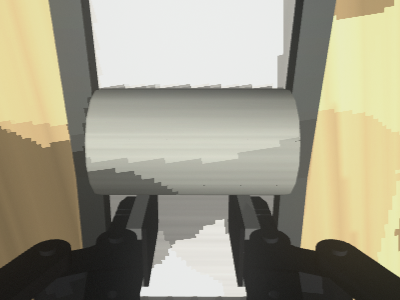

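Same geometry as before: fingertips tight on the sleeve's rear (row 195), sleeve square in the lane and now on the slope. I'll continue at the same pace.

```bash
python3 -m handwheel '[{"translation":[0.002,0,-0.00031],"angular":[0,0,0],"hand":0.65},{"translation":[0.002,0,-0.00031],"angular":[0,0,0],"hand":0.65},{"translation":[0.002,0,-0.00031],"angular":[0,0,0],"hand":0.65},{"translation":[0.002,0,-0.00031],"angular":[0,0,0],"hand":0.65},{"translation":[0.002,0,-0.00031],"angular":[0,0,0],"hand":0.65},{"translation":[0.002,0,-0.00031],"angular":[0,0,0],"hand":0.65},{"translation":[0.002,0,-0.00031],"angular":[0,0,0],"hand":0.65},{"translation":[0.002,0,-0.00031],"angular":[0,0,0],"hand":0.65},{"translation":[0.002,0,-0.00031],"angular":[0,0,0],"hand":0.65},{"translation":[0.002,0,-0.00031],"angular":[0,0,0],"hand":0.65}]' | grep force
python3 -m handwheel '[{"translation":[0.002,0,-0.00031],"angular":[0,0,0],"hand":0.65},{"translation":[0.002,0,-0.00031],"angular":[0,0,0],"hand":0.65},{"translation":[0.002,0,-0.00031],"angular":[0,0,0],"hand":0.65},{"translation":[0.002,0,-0.00031],"angular":[0,0,0],"hand":0.65},{"translation":[0.002,0,-0.00031],"angular":[0,0,0],"hand":0.65},{"translation":[0.002,0,-0.00031],"angular":[0,0,0],"hand":0.65},{"translation":[0.002,0,-0.00031],"angular":[0,0,0],"hand":0.65},{"translation":[0.002,0,-0.00031],"angular":[0,0,0],"hand":0.65},{"translation":[0.002,0,-0.00031],"angular":[0,0,0],"hand":0.65},{"translation":[0.002,0,-0.00031],"angular":[0,0,0],"hand":0.65}]' | grep force
python3 -m handwheel '[{"translation":[0.002,0,-0.00031],"angular":[0,0,0],"hand":0.65},{"translation":[0.002,0,-0.00031],"angular":[0,0,0],"hand":0.65},{"translation":[0.002,0,-0.00031],"angular":[0,0,0],"hand":0.65},{"translation":[0.002,0,-0.00031],"angular":[0,0,0],"hand":0.65},{"translation":[0.002,0,-0.00031],"angular":[0,0,0],"hand":0.65},{"translation":[0.002,0,-0.00031],"angular":[0,0,0],"hand":0.65},{"translation":[0.002,0,-0.00031],"angular":[0,0,0],"hand":0.65},{"translation":[0.002,0,-0.00031],"angular":[0,0,0],"hand":0.65},{"translation":[0.002,0,-0.00031],"angular":[0,0,0],"hand":0.65},{"translation":[0.002,0,-0.00031],"angular":[0,0,0],"hand":0.65}]' | grep force
python3 -c "from h import *;rep()"
```

```text
contact_force: [-0.4, -1.9, 0.4]
gripper_force: 0.6
contact_force: [-1.5, -0.9, 0.9]
gripper_force: 0.6
contact_force: [0.4, -1.5, 0.3]
gripper_force: 0.6
t8.63 ramp [-29.0392   0.8423  35.1093] hdg 81.16886593462448 zax [-0.     -0.0001 -1.    ] F [ 0.3749 -1.5117  0.257 ] w 0.02993477354252319
```

```bash
python3 -m handwheel '[{"translation":[0.002,0,-0.00031],"angular":[0,0,0],"hand":0.65},{"translation":[0.002,0,-0.00031],"angular":[0,0,0],"hand":0.65},{"translation":[0.002,0,-0.00031],"angular":[0,0,0],"hand":0.65},{"translation":[0.002,0,-0.00031],"angular":[0,0,0],"hand":0.65},{"translation":[0.002,0,-0.00031],"angular":[0,0,0],"hand":0.65},{"translation":[0.002,0,-0.00031],"angular":[0,0,0],"hand":0.65},{"translation":[0.002,0,-0.00031],"angular":[0,0,0],"hand":0.65},{"translation":[0.002,0,-0.00031],"angular":[0,0,0],"hand":0.65},{"translation":[0.002,0,-0.00031],"angular":[0,0,0],"hand":0.65},{"translation":[0.002,0,-0.00031],"angular":[0,0,0],"hand":0.65}]' | grep force
python3 -m handwheel '[{"translation":[0.002,0,-0.00031],"angular":[0,0,0],"hand":0.65},{"translation":[0.002,0,-0.00031],"angular":[0,0,0],"hand":0.65},{"translation":[0.002,0,-0.00031],"angular":[0,0,0],"hand":0.65},{"translation":[0.002,0,-0.00031],"angular":[0,0,0],"hand":0.65},{"translation":[0.002,0,-0.00031],"angular":[0,0,0],"hand":0.65},{"translation":[0.002,0,-0.00031],"angular":[0,0,0],"hand":0.65},{"translation":[0.002,0,-0.00031],"angular":[0,0,0],"hand":0.65},{"translation":[0.002,0,-0.00031],"angular":[0,0,0],"hand":0.65},{"translation":[0.002,0,-0.00031],"angular":[0,0,0],"hand":0.65},{"translation":[0.002,0,-0.00031],"angular":[0,0,0],"hand":0.65}]' | grep force
python3 -m handwheel '[{"translation":[0.002,0,-0.00031],"angular":[0,0,0],"hand":0.65},{"translation":[0.002,0,-0.00031],"angular":[0,0,0],"hand":0.65},{"translation":[0.002,0,-0.00031],"angular":[0,0,0],"hand":0.65},{"translation":[0.002,0,-0.00031],"angular":[0,0,0],"hand":0.65},{"translation":[0.002,0,-0.00031],"angular":[0,0,0],"hand":0.65},{"translation":[0.002,0,-0.00031],"angular":[0,0,0],"hand":0.65},{"translation":[0.002,0,-0.00031],"angular":[0,0,0],"hand":0.65},{"translation":[0.002,0,-0.00031],"angular":[0,0,0],"hand":0.65},{"translation":[0.002,0,-0.00031],"angular":[0,0,0],"hand":0.65},{"translation":[0.002,0,-0.00031],"angular":[0,0,0],"hand":0.65}]' | grep force
python3 - <<'E'
from h import *
s=rep(); im=manip.get_image("wrist"); cv2.imwrite("pics/w5.png",im[40:400,80:560,::-1])
E
```

```text
contact_force: [0.9, -0.9, 0.3]
gripper_force: 0.6
contact_force: [-0.4, -1.4, 0.3]
gripper_force: 0.6
contact_force: [-0.7, -1.3, 1.3]
gripper_force: 0.6
t11.13 ramp [30.9546  0.8489 44.4059] hdg 81.16995337403738 zax [-0.     -0.0001 -1.    ] F [-0.7191 -1.2642  1.3095] w 0.030084365292385097
```

View pics/w5.png

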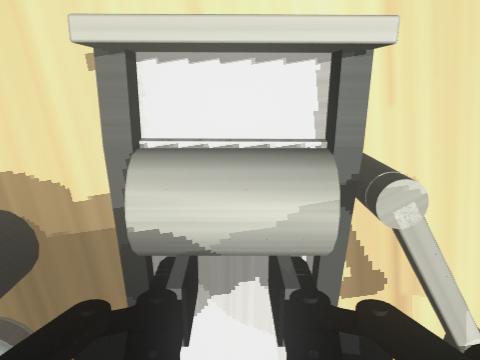

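The crop shows the sleeve square against both fingers, with the crest line (row 140) just ahead and the gate post at right (400,200). I'll narrow the fingers slightly to clear the post and ease the sleeve over.

```bash
python3 -m handwheel '[{"translation":[0.001,0,-0.0003],"angular":[0,0,0],"hand":0.7},{"translation":[0.001,0,-0.0003],"angular":[0,0,0],"hand":0.75},{"translation":[0.001,0,-0.0003],"angular":[0,0,0],"hand":0.8},{"translation":[0.001,0,-0.0003],"angular":[0,0,0],"hand":0.85},{"translation":[0.001,0,-0.0003],"angular":[0,0,0],"hand":0.85},{"translation":[0.0015,0,0],"angular":[0,0,0],"hand":0.85},{"translation":[0.0015,0,0],"angular":[0,0,0],"hand":0.85},{"translation":[0.0015,0,0],"angular":[0,0,0],"hand":0.85},{"translation":[0.0015,0,0],"angular":[0,0,0],"hand":0.85},{"translation":[0.0015,0,0],"angular":[0,0,0],"hand":0.85}]' | grep force
python3 -m handwheel '[{"translation":[0.001,0,0],"angular":[0,0,0],"hand":0.85},{"translation":[0.001,0,0],"angular":[0,0,0],"hand":0.85},{"translation":[0.001,0,0],"angular":[0,0,0],"hand":0.85},{"translation":[0.001,0,0],"angular":[0,0,0],"hand":0.85},{"translation":[0.001,0,0],"angular":[0,0,0],"hand":0.85},{"translation":[0.001,0,0],"angular":[0,0,0],"hand":0.85},{"translation":[0.001,0,0],"angular":[0,0,0],"hand":0.85},{"translation":[0.001,0,0],"angular":[0,0,0],"hand":0.85},{"translation":[0.001,0,0],"angular":[0,0,0],"hand":0.85},{"translation":[0.001,0,0],"angular":[0,0,0],"hand":0.85}]' | grep force
python3 - <<'E'
from h import *
s=rep(); im=manip.get_image("wrist"); cv2.imwrite("pics/w6.png",im[40:400,80:560,::-1])
E
```

```text
contact_force: [0.2, -0.3, 0.2]
gripper_force: 0.3
contact_force: [-0.2, 0.5, -0.3]
gripper_force: 0.0
t12.85 ramp [53.4641  0.8296 45.8722] hdg 81.16207591503183 zax [ 0.      0.0001 -1.    ] F [-0.1779  0.4924 -0.2645] w 0.012466701254104536
```

View pics/w6.png

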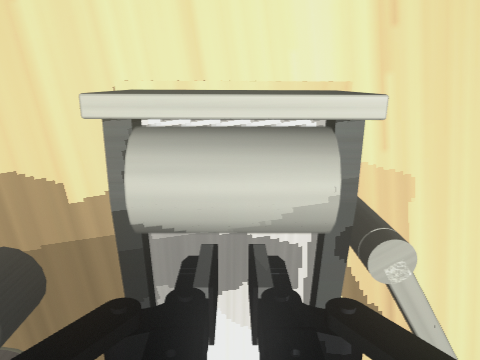

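The sleeve has dropped over the crest: its rear edge is at row 233, clear of the fingertips at 245, and its front is close to the plate. I'll check its position by projection and nudge gently to confirm.

```bash
python3 - <<'E'
from h import *
s=manip.get_state();C=cam("wrist",s)
t=np.linspace(0,2*np.pi,180)
for cx,cz in((.090,.0535),(.093,.053),(.094,.053)):
    v=[proj(C,[*(O+(cx+.02*np.cos(a))*ux),cz+.02*np.sin(a)])[1] for a in t];print(cx,min(v)-40,max(v)-40)
E
python3 -m handwheel '[{"translation":[0.001,0,0],"angular":[0,0,0],"hand":0.85},{"translation":[0.001,0,0],"angular":[0,0,0],"hand":0.85},{"translation":[0.001,0,0],"angular":[0,0,0],"hand":0.85},{"translation":[0.001,0,0],"angular":[0,0,0],"hand":0.85},{"translation":[0.001,0,0],"angular":[0,0,0],"hand":0.85},{"translation":[0.001,0,0],"angular":[0,0,0],"hand":0.85},{"translation":[0.001,0,0],"angular":[0,0,0],"hand":0.85},{"translation":[0.001,0,0],"angular":[0,0,0],"hand":0.85},{"translation":[0.001,0,0],"angular":[0,0,0],"hand":0.85}]' | grep force
python3 -c "from h import *;rep()"
```

```text
0.09 131.27566227949944 238.62873039287007
0.093 122.84548456181162 230.59449401459403
0.094 120.06763869199253 228.07962958716342
contact_force: [-0.7, 0.4, -0.1]
gripper_force: 0.0
t13.65 ramp [62.3582  0.8715 45.8646] hdg 81.16651480849575 zax [-0.0001 -0.0001 -1.    ] F [-0.6698  0.3982 -0.1163] w 0.012753902399144135
```

Measured rows 126/233 put the sleeve at ramp x ≈ 92, which is seated. I'll make a small final nudge against the stop, then back off, rise, shut the fingers and turn for the gate.

```bash
python3 -m handwheel '[{"translation":[0.001,0,0],"angular":[0,0,0],"hand":0.85},{"translation":[0.001,0,0],"angular":[0,0,0],"hand":0.85},{"translation":[0.001,0,0],"angular":[0,0,0],"hand":0.85},{"translation":[0,0,0],"angular":[0,0,0],"hand":0.85}]' | grep force
python3 -m handwheel '[{"translation":[-0.003,0,0],"angular":[0,0,0],"hand":0.85},{"translation":[-0.005,0,0],"angular":[0,0,0],"hand":0.85},{"translation":[-0.005,0,0],"angular":[0,0,0],"hand":0.85},{"translation":[0,0,-0.02],"angular":[0,0,0],"hand":0.9},{"translation":[0,0,-0.03],"angular":[0,0,0],"hand":1},{"translation":[0,0,-0.03],"angular":[0,0,0],"hand":1},{"translation":[0,0,0],"angular":[0,0,-6.85],"hand":1},{"translation":[0,0,0],"angular":[0,0,-6.85],"hand":1},{"translation":[0,0,0],"angular":[0,0,-6.85],"hand":1},{"translation":[0,0,0],"angular":[0,0,-6.85],"hand":1}]' | grep force
python3 -m handwheel '[{"translation":[0,0,0],"angular":[0,0,-6.85],"hand":1},{"translation":[0,0,0],"angular":[0,0,-6.85],"hand":1},{"translation":[0,0,0],"angular":[0,0,-6.85],"hand":1},{"translation":[0,0,0],"angular":[0,0,-6.85],"hand":1},{"translation":[0,0,0],"angular":[0,0,-6.85],"hand":1},{"translation":[0,0,0],"angular":[0,0,-6.85],"hand":1},{"translation":[0,0,0],"angular":[0,0,-6.85],"hand":1},{"translation":[0,0,0],"angular":[0,0,-6.85],"hand":1},{"translation":[0,0,0],"angular":[0,0,-6.85],"hand":1},{"translation":[0,0,0],"angular":[0,0,-6.85],"hand":1}]' | grep force
python3 -m handwheel '[{"translation":[0,0,0],"angular":[0,0,-6.85],"hand":1},{"translation":[0,0,0],"angular":[0,0,-6.85],"hand":1},{"translation":[0,0,0],"angular":[0,0,-6.85],"hand":1},{"translation":[0,0,0],"angular":[0,0,-6.85],"hand":1},{"translation":[0,0,0],"angular":[0,0,0],"hand":1},{"translation":[0,0,0],"angular":[0,0,0],"hand":1}]' | grep force
python3 - <<'E'
from h import *
s=rep();M=rot(s["ee_rot"])
d=np.append(O+.0167*ux-.1205*uy,.125)-s["position"];print("tool shift",M.T@d)
E
```

```text
contact_force: [-0.2, -1.1, 0.6]
gripper_force: 0.8
contact_force: [0.1, -0.5, -0.1]
gripper_force: 0.0
contact_force: [0.3, 0.0, -0.0]
gripper_force: 0.0
contact_force: [-0.4, 0.4, 0.3]
gripper_force: 0.0
t16.15 ramp [ 51.8824   0.9061 125.8433] hdg -155.73011760666003 zax [-0.0001 -0.     -1.    ] F [-0.3708  0.4018  0.2569] w 0.0002679107649173917
tool shift [-0.0825 -0.0958  0.0008]
```

```bash
python3 -m handwheel '[{"translation":[-0.0206,-0.024,0],"angular":[0,0,0],"hand":1},{"translation":[-0.0206,-0.024,0],"angular":[0,0,0],"hand":1},{"translation":[-0.0206,-0.024,0],"angular":[0,0,0],"hand":1},{"translation":[-0.0206,-0.024,0],"angular":[0,0,0],"hand":1},{"translation":[0,0,0],"angular":[0,0,0],"hand":1},{"translation":[0,0,0],"angular":[0,0,0],"hand":1}]' | grep force
python3 - <<'E'
from h import *
s=rep();C=cam("wrist",s);im=manip.get_image("wrist")
k=proj(C,[*(O+.0019*ux-.0979*uy),.102]);print("pred knob top",k)
g=cv2.cvtColor(im,cv2.COLOR_RGB2GRAY);m=(g<60).astype(np.uint8)
n,l,st,c=cv2.connectedComponentsWithStats(m)
for i in range(1,n):
    if st[i,4]>150:print(st[i],c[i])
E
```

```text
contact_force: [-0.3, 0.6, -0.4]
gripper_force: 0.0
t16.65 ramp [  16.2877 -121.8803  124.9313] hdg -155.7516633567113 zax [-0.0006  0.     -1.    ] F [-0.3148  0.6287 -0.4218] w 0.0002565019063781157
pred knob top [315.1716 226.7896]
[ 452    0  119  125 1244] [514.4051  41.0032]
[607 105  33  43 207] [625.7633 126.3623]
[484 184  51  34 229] [510.3013 200.3188]
[306 193  28  34 409] [319.6993 205.    ]
[    0   285   640   195 65386] [310.0518 418.91  ]
[132 311  26  21 204] [147.9706 318.2157]
[ 53 355  28  22 194] [ 69.7371 363.1495]
```

The knob blob is at (320,205), within a few mm of the prediction and ahead of the fingers. Now I'll lower and sweep the gate along its arc.

```bash
python3 -m handwheel '[{"translation":[0,0,0.016],"angular":[0,0,0],"hand":1},{"translation":[0,0,0.016],"angular":[0,0,0],"hand":1},{"translation":[0,0,0.017],"angular":[0,0,0],"hand":1},{"translation":[0.005,0,0],"angular":[0,0,0],"hand":1},{"translation":[0.005,0,0],"angular":[0,0,0],"hand":1},{"translation":[0,0,0],"angular":[0,0,0],"hand":1}]' | grep force
python3 -m handwheel '[{"translation":[0.0077,-0.0014,0],"angular":[0,0,6],"hand":1},{"translation":[0.0077,-0.0014,0],"angular":[0,0,6],"hand":1},{"translation":[0.0077,-0.0014,0],"angular":[0,0,6],"hand":1},{"translation":[0.0077,-0.0014,0],"angular":[0,0,6],"hand":1},{"translation":[0.0077,-0.0014,0],"angular":[0,0,6],"hand":1}]' | grep force
python3 - <<'E'
from h import *
s=rep();M=rot(s["ee_rot"]);q=np.arctan2(M[1,0],M[0,0])-YAW
q%=2*np.pi;p=np.array([np.cos(q),np.sin(q)]);b=np.array([-p[1],p[0]]);r=ramp(s["position"])[:2]-[.063,-.058]
print("q",q,"tang",r@p,"rad",r@b)
E
```

```text
contact_force: [-0.5, 0.1, -0.6]
gripper_force: 0.0
contact_force: [1.5, 0.7, -0.5]
gripper_force: 0.3
t17.62 ramp [ -8.7152 -80.1365  78.9309] hdg 174.14042776380492 zax [ 0.0038 -0.0005 -1.    ] F [ 1.5209  0.7287 -0.4809] w -6.751720752440469e-07
q 1.6228146043911444 tang -0.018377771406254254 rad 0.07276918084014926
```

```bash
cat > g.py <<'E'
from h import *
s=rep();M=rot(s["ee_rot"]);q=np.arctan2(M[1,0],M[0,0])-YAW
p=np.array([np.cos(q),np.sin(q)]);b=np.array([-p[1],p[0]]);r=ramp(s["position"])[:2]-[.063,-.058]
print("q deg",np.degrees(q),"tang",r@p,"rad",r@b)
E
python3 -m handwheel '[{"translation":[0.0077,-0.0014,0],"angular":[0,0,6],"hand":1},{"translation":[0.0077,-0.0014,0],"angular":[0,0,6],"hand":1},{"translation":[0.0077,-0.0014,0],"angular":[0,0,6],"hand":1},{"translation":[0.0077,-0.0014,0],"angular":[0,0,6],"hand":1},{"translation":[0.0077,-0.0014,0],"angular":[0,0,6],"hand":1},{"translation":[0.0077,-0.0014,0],"angular":[0,0,6],"hand":1},{"translation":[0.0077,-0.0014,0],"angular":[0,0,6],"hand":1},{"translation":[0.0077,-0.0014,0],"angular":[0,0,6],"hand":1},{"translation":[0.0077,-0.0014,0],"angular":[0,0,6],"hand":1},{"translation":[0.0077,-0.0014,0],"angular":[0,0,6],"hand":1}]' | grep force
python3 g.py
```

```text
contact_force: [-0.5, -1.3, 0.6]
gripper_force: 0.3
t18.45 ramp [ 8.6996 -6.9375 78.8091] hdg 114.14131752148744 zax [ 0.003  -0.0007 -1.    ] F [-0.4695 -1.2515  0.6208] w -8.329826057144421e-05
q deg 32.98131752148743 tang -0.017753165943393864 rad 0.07239294154919201
```

```bash
python3 -m handwheel '[{"translation":[0.0077,-0.0014,0],"angular":[0,0,6],"hand":1},{"translation":[0.0077,-0.0014,0],"angular":[0,0,6],"hand":1},{"translation":[0.0077,-0.0014,0],"angular":[0,0,6],"hand":1},{"translation":[0.0026,-0.0005,0],"angular":[0,0,2],"hand":1},{"translation":[0.0026,-0.0005,0],"angular":[0,0,2],"hand":1},{"translation":[0.0026,-0.0005,0],"angular":[0,0,2],"hand":1},{"translation":[0.0026,-0.0005,0],"angular":[0,0,2],"hand":1},{"translation":[0,0,0],"angular":[0,0,0],"hand":1}]' | grep force
python3 g.py
```

```text
contact_force: [0.5, -0.4, 0.1]
gripper_force: 0.0
t19.12 ramp [37.5405 11.404  78.6305] hdg 88.44206190031312 zax [ 0.0028  0.0001 -1.    ] F [ 0.5256 -0.4039  0.1131] w -0.00028031234194193
q deg 7.282061900313112 tang -0.016456907261813685 rad 0.0720713131421189
```

Now creep the last 7° along +x until the stop is felt.

```bash
python3 -m handwheel '[{"translation":[0.0026,-0.0005,0],"angular":[0,0,2],"hand":1},{"translation":[0.0026,-0.0005,0],"angular":[0,0,2],"hand":1},{"translation":[0.0026,-0.0005,0],"angular":[0,0,2],"hand":1},{"translation":[0.001,0,0],"angular":[0,0,1.2],"hand":1},{"translation":[0,0,0],"angular":[0,0,0],"hand":1}]' | grep force; python3 g.py
python3 -m handwheel '[{"translation":[0.001,0,0],"angular":[0,0,0],"hand":1},{"translation":[0,0,0],"angular":[0,0,0],"hand":1}]' | grep force; python3 g.py
```

```text
contact_force: [-0.0, 0.4, 0.1]
gripper_force: 0.0
t19.53 ramp [45.8811 13.5996 77.8287] hdg 81.2914555375486 zax [ 0.0018 -0.     -1.    ] F [-0.0194  0.4462  0.1274] w -6.62903253824904e-05
q deg 0.1314555375485946 tang -0.016954607077432213 rad 0.07163864449943635
contact_force: [-0.1, -0.3, -0.2]
gripper_force: 0.0
t19.70 ramp [46.7045 13.7071 77.2794] hdg 81.30123132267347 zax [ 0.0009 -0.0001 -1.    ] F [-0.1348 -0.3289 -0.155 ] w -0.00013748411652588202
q deg 0.14123132267346694 tang -0.016118735848411607 rad 0.07174706920302902
```

No stop felt yet, so I'll creep on 1 mm at a time.

```bash
for i in 1; do :; done
python3 -m handwheel '[{"translation":[0.001,0,0],"angular":[0,0,0],"hand":1},{"translation":[0,0,0],"angular":[0,0,0],"hand":1}]' | grep contact
python3 -m handwheel '[{"translation":[0.001,0,0],"angular":[0,0,0],"hand":1},{"translation":[0,0,0],"angular":[0,0,0],"hand":1}]' | grep contact
python3 g.py
```

```text
contact_force: [-0.4, -3.2, 1.2]
contact_force: [-0.3, -6.0, 3.2]
t20.03 ramp [47.2042 13.7801 77.1065] hdg 81.326484804128 zax [-0.0002 -0.0029 -1.    ] F [-0.3102 -5.9829  3.1925] w 0.00029946176646597386
q deg 0.16648480412800454 tang -0.015587165320474805 rad 0.07182569975541278
```

The stop is felt: force rises to 6 N and the TCP no longer advances. I'll withdraw and look.

```bash
python3 -m handwheel '[{"translation":[-0.005,0,0],"angular":[0,0,0],"hand":1},{"translation":[-0.01,0,0],"angular":[0,0,0],"hand":1},{"translation":[-0.01,0,0],"angular":[0,0,0],"hand":1},{"translation":[0,0,-0.03],"angular":[0,0,0],"hand":1},{"translation":[0,0,-0.03],"angular":[0,0,0],"hand":1},{"translation":[0,0,-0.03],"angular":[0,0,0],"hand":1},{"translation":[-0.035,0,0],"angular":[0,0,0],"hand":1},{"translation":[-0.035,0,0],"angular":[0,0,0],"hand":1},{"translation":[0,0,0],"angular":[0,0,0],"hand":1},{"translation":[0,0,0],"angular":[0,0,0],"hand":1}]' | grep contact
python3 - <<'E'
from h import *
s=rep(); im=manip.get_image("wrist");C=cam("wrist",s)
P=lambda x,y,z:[*(O+x*ux+y*uy),z]
print("sleeve rear pred",proj(C,P(.073,0,.053)),"top",proj(C,P(.093,0,.073)),"ends",proj(C,P(.093,.035,.06)),proj(C,P(.093,-.035,.06)))
print("knob top pred",proj(C,P(.063,.015,.102)),"pivot",proj(C,P(.063,-.058,.066)))
t=manip.get_image("top");print("knob top in top cam",proj(cam("top"),P(.063,.015,.102)))
a=t[165:325,235:425,::-1]
cv2.imwrite("pics/end.png",np.vstack([im[:290,:,::-1],cv2.resize(a,(356,300),interpolation=cv2.INTER_CUBIC)[:, :356] if 0 else cv2.copyMakeBorder(cv2.resize(a,(356,300),interpolation=cv2.INTER_CUBIC),0,0,0,284,cv2.BORDER_CONSTANT)]))
E
```

```text
contact_force: [0.3, -0.0, 0.6]
t20.87 ramp [-48.2453  14.008  166.886 ] hdg 81.0599134388892 zax [-0.0001  0.0004 -1.    ] F [ 0.344  -0.0041  0.5976] w -3.989943393070905e-06
sleeve rear pred [335.5878  41.8575] top [338.2641  -5.3725] ends [277.4497   1.9709] [396.2103   1.723 ]
knob top pred [311.2263  43.8731] pivot [433.7036  55.7196]
knob top in top cam [271.8372 223.9368]
```

View pics/end.png

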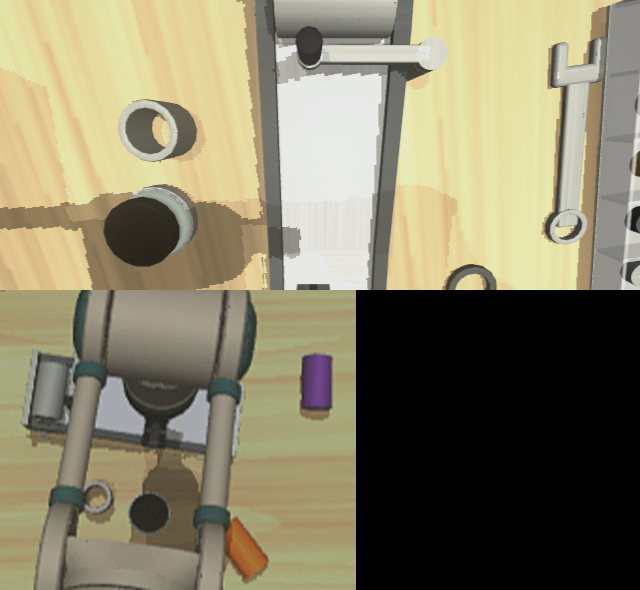

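The wrist view shows the knob at (309,45), as predicted for a shut gate. The bar lies square across the lane and the sleeve rests behind it at the stop plate. The race, jar, ring and spanner have not moved. Handing in.

```bash
python3 -c "from rig import manip;print(manip.sign_off())"
```

```text
the job is handed in; nothing more can be done
None
```

The sleeve is seated in the cradle against the stop plate, the gate is pushed to its hard stop behind it, and the job was handed in at about 21 s of the 56 s allowed.

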